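# Oil the seized pivot of the pliers

### The job

The pliers' pivot has seized. Lay the pliers flat across the two rails of the oiling stand, nose towards the can and between the two pins on the far rail, with the pivot at the spray spot where the spout points, and let go. Then press the can's spray cap fully down along the leaning can, without forcing it past its stop, and let it spring back; spray nothing before the pliers are in place, leave them lying there to soak, and do not shift the black box or the tape roll.

Things in the scene. Friction and masses are not known exactly. Their poses are not given: they have to be found in the camera images.
- pliers_grips (a point): Pliers with blue grips and steel nose, seized shut, 180 x 56 x 9 mm, 0.14-0.28 kg, flat on the bench. This point: on their centre line, half-way up, 60 mm from the grips' ends. -y points to the nose tip (120 mm off), x across, z up. They balance about 20 mm ahead of it. Over both grips 54 mm wide here, 56 mm from 10 mm behind, narrowing ahead.
- pliers_pivot (a point): Centre of the pliers' pivot, half-way up: 74 mm from the grips point towards the nose, 46 mm short of the nose tip. Here they are 19 mm wide, tapering to 7 mm at the tip. Axes as for the grips point.
- spray_spot (a point): Where the spout points, on the centre line of the fixed oiling stand, level with the rail tops, 34 mm over the bench. x points along the stand to the can, z up. The pliers' pivot belongs here: pliers along x, nose to the can, underside on the rails. A drip tray below, rim 23 mm over the bench, reaches 128 mm before and 78 mm past this point.
- near_rail (a point): Top of the middle of the near rail, 102 mm on the robot's side of the spray spot: an 8 mm round bar across the stand, its ends turned up 15 mm, 118 mm clear between them. It carries the grips.
- far_rail (a point): Top of the middle of the far rail, a like bar 28 mm past the spray spot. Two 6 mm pins stand up 17 mm from it, 32 mm clear between them, even about the centre line: the nose lies between them.
- cap_pad (a point): Centre of the top of the black round spray cap, 35 mm wide, on a spray can strapped in the stand and leaning 26 degrees to the robot's side: 115 mm past the spray spot, 171 mm above it. z points out of the pad along the can (up and to the robot's side), y to the left across the stand. Press it along -z. A thin spout leaves its side towards the spot.
- hood_edge (a point): Middle of the front edge of the roof of the grey sheet mist hood over the can, 150 mm wide: 128 mm above the pad's centre and 2 mm beyond it. It blocks a hand coming straight down on the cap; lean the hand with the can.
- cap (a joint): How far the spray cap is pressed along the can, m: 0 is up, 0.010 is the hard stop. A spring lifts it: about 4 N starts it, 10 N holds it right down.
- pliers: The pliers again: origin under the middle of their length, on their underside, axes as above.
- bag_tall: Fixed obstacle: a clear bag standing upright on the bench between pliers and stand, 57 x 71 mm, 198 mm high; origin under its centre. Carry the pliers over it or round it.
- tape: Bystander: a buff roll of tape lying flat, 105 mm wide, 49 mm high; origin under its centre.
- dark_box: Bystander: a small black cardboard box, 70 x 100 x 66 mm high; origin under its centre.
There are look-alikes about, which are no part of the job. Leave any pink look-alike of the pliers alone.

How it is judged:
By the outcome, as a careful person would: the job done as asked, in the order asked, and still so for the second after the job is handed in, with the robot touching nothing.
It also fails if it takes over 59 s, if anything falls off the work surface, if the arm or the gripper's body presses on something with over 40 N, if the wrist force passes 120 N, or if a joint passes its speed limit or range.

### The arm

A 6-joint arm with a two-finger parallel gripper is mounted at the origin on a cart in front of the work surface, level with it; the furniture and walls round the work are solid. World frame = base frame: x ahead of the robot, y to its left, z up, the work surface at z = 0. Lengths are in m, angles in rad, forces in N, time in s.
With the tool pointing down it reaches from about 0.325 to 0.85 m from the base axis. Payload 15.5 kg.
Tool frame: the origin (TCP) lies at the very end of the fingers, on their centre line; the grasp point (between the pads) lies 19 mm behind it; z points along the fingers, y is the line along which they close (so a half turn about z gives the same grasp; the last joint's range is limited). The gripper opens to 91 mm and grips with 3 to 60 N. Pads are 32 mm wide; open, the fingers measure 118 mm over their backs; the gripper's body (76 mm by 178 mm) begins 60 mm behind the grasp point.
Start: joints at [1.085, 0.494, 1.345, -0, 1.302, -0.096], TCP at [0.237, 0.578, 0.214] pointing down, gripper open.
Joint ranges: [-2.91, 2.91], [-0.82, 2.16], [0.22, 2.67], [-1.22, 4.37], [0.12, 2.79], [-3.08, 3.08]. Speed limits (rad/s): [1.89, 1.89, 2.57, 3.01, 3.01, 3.01].

### API

Orientations are given as a 3x3 rotation matrix whose columns are the frame's x, y, z axes.
In Python, from rig import get_obs, cams, workorder gives the robot as it stands.
- The arm moves only by the tool play_rows, never from a script. Its argument "motion" is a list that holds one entry, the list of rows, each a list of 7 numbers: the closure, from 0 (fully open) to 1 (shut), then the shift along the tool's x, y, z in m, then the turn, a rotation vector about the tool's x, y, z in degrees. A call has exactly 10 rows; each row shifts and turns the commanded pose from where the row before left it, along the tool's axes as they then stand; what a row does not reach is not made up. A row lasts 1/10 s, in which the tool goes at most 50 mm and 8.59 degrees, less where a joint would pass 70% of its speed; a pose out of reach is approached as far as the arm can. A call is refused whole if a number of a shift passes 0.05 or a number of a turn 8.59, either way. A call with a gripper value outside its range is refused whole. The fingers move at their own pace and stop on an object; the grip force is fixed at half the most. Time passes only in rows, so rows that do not move let the fingers close, or fill a call up. It gives the time, the measured TCP pose, the force, the opening and the grip force at its end, in the units of the state.
- get_obs(): the state, without advancing time (a new reading comes with each control period).
- cams.snapshot(name): name is "scene" or "side" or "wrist"; returns a dict with "color" (480x640x3 uint8, red, green, blue), "z_map" (480x640 float32, m along the optical axis (not along the pixel's ray), 0 where there is no reading), "K" (3x3 intrinsics, pixels), "xyz" and "attitude" of the camera in the world. Camera axes: x right, y down, z forward; pixel columns grow to the right and rows downward; lengths in m; the calibration is good to about 2 mm. The wrist camera is an equidistant fisheye: a pixel r from the principal point sees the ray r / f radians off the axis. A picture is of the moment at which its call begins.
- workorder.hand_in(): hands the job in; it is judged then, once.
The state is a dict: "time_s": time; "qpos": joint angles; "qvel": joint speeds; "tau": joint torques, N m; "eef_pos": TCP position; "orientation": TCP orientation; "wrist_force": force on the tool from outside, world axes, zero at the start; "wrist_torque": the same for the moment, N m; "finger_gap": finger opening in m; "finger_force": force on a finger pad.
Only numpy, scipy, OpenCV 4.12 (cv2) and the standard library are available. Lean on these libraries where they do the work, as an engineer would, in place of code of your own. Each camera call takes 0.05 s, during which the arm holds its last target. There are 200 camera calls.

## Working session

There is one attempt and no reset: what is moved stays moved. The work goes in short steps, Python scripts to look and compute and a tool call to move; the robot and the scene stay as the last step left them, time stands still between calls to the robot, and variables do not carry over. Pictures are saved under pics/ and viewed, at most 10 in all, crops included, and the job is handed in when it is done.

Besides the shell and the picture viewer there is one more tool, called after "Request:" as name([rows], argument=value, ...), one row to a line, values as JSON. play_rows: Moves the arm, as the interface text tells. Its arguments: {"type":"object","properties":{"motion":{"type":"array","items":{"type":"array","items":{"type":"array","items":{"type":"number"}}}}},"required":["motion"]}

```bash
ls; mkdir -p pics; cat > h.py <<'E'
import numpy as np, cv2
from rig import get_obs, cams, workorder
def snap(n):
    s=cams.snapshot(n); np.savez('%s.npz'%n,**s); cv2.imwrite('pics/%s_raw.png'%n,s['color'][:,:,::-1]); return s
def cloud(s):
    K=s['K'];v,u=np.mgrid[0:480,0:640];z=s['z_map']
    P=np.stack([(u-K[0,2])/K[0,0]*z,(v-K[1,2])/K[1,1]*z,z],-1)
    return P@np.array(s['attitude']).T+s['xyz']
def load(n): return dict(np.load('%s.npz'%n))
E
python3 - <<'E'
from h import *
o=get_obs(); print(o['time_s'],o['eef_pos'],o['orientation'],o['finger_gap'])
for n in('scene','side'):
    s=snap(n); print(n,s['K'],s['xyz'],s['attitude'])
E
```

```text
pics
0.0 [0.23733822 0.57779997 0.21336202] [[-9.24985652e-01  3.80001681e-01 -5.16279639e-04]
 [ 3.80002020e-01  9.24985106e-01 -1.00905759e-03]
 [ 9.41073956e-05 -1.12955110e-03 -9.99999358e-01]] 0.09155348189570657
scene [[458.00166253   0.         319.31561378]
 [  0.         458.00166253 250.62279368]
 [  0.           0.           1.        ]] [ 0.19943683 -0.78034991  0.9443173 ] [[ 0.92692481 -0.22805617  0.29799459]
 [-0.37474408 -0.60368809  0.70365302]
 [ 0.01942338 -0.76390515 -0.64503617]]
side [[549.53226826   0.         310.7102863 ]
 [  0.         549.53226826 233.27158348]
 [  0.           0.           1.        ]] [0.55929127 1.13341433 1.09994487] [[-0.99927137  0.03320589 -0.01881739]
 [ 0.03535388  0.61952549 -0.78418   ]
 [-0.01438154 -0.78427389 -0.62024805]]
```

View pics/scene_raw.png

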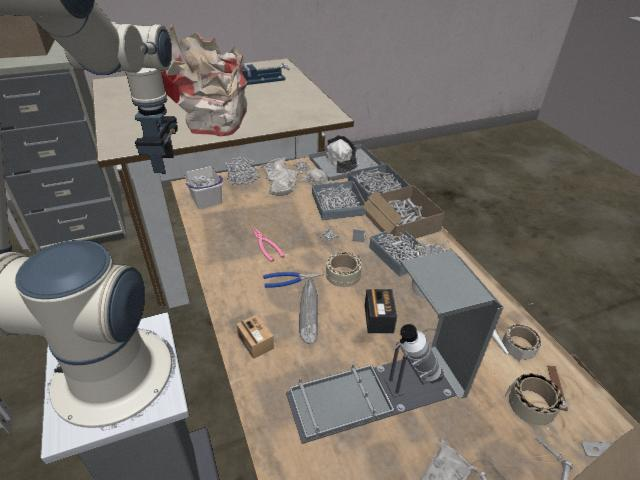

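View pics/side_raw.png

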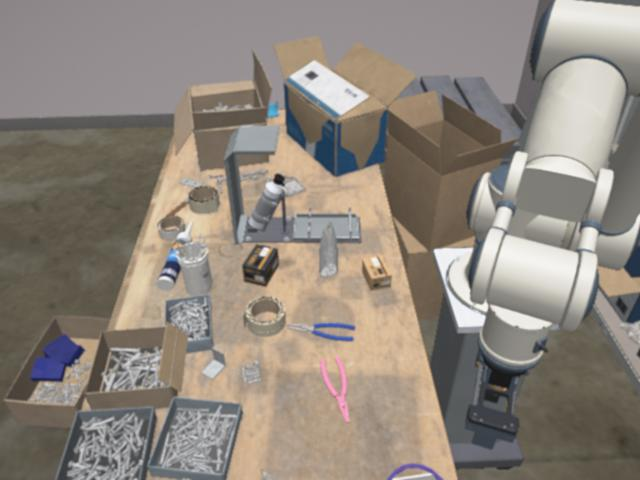

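The scene view shows the blue pliers at about (265–320, 280), with the nose towards the tape roll (343, 268). The bag is at (309, 310), the black box at (380, 310), and the stand runs from (290, 410) to (470, 380) with the cap at (408, 332). I'll enlarge these and work out the positions.

```bash
python3 - <<'E'
from h import *
s=load('scene');S=load('side');c=s['color'][:,:,::-1];d=S['color'][:,:,::-1]
r=lambda im,x,y,w,h,k:cv2.resize(im[y:y+h,x:x+w],None,fx=k,fy=k,interpolation=cv2.INTER_CUBIC)
a=r(c,280,320,200,125,4); cv2.imwrite('pics/c1.png',a)
b=np.hstack([r(c,255,255,80,50,5),r(d,280,310,80,50,5)]); e=r(d,225,170,160,80,5)
cv2.imwrite('pics/c2.png',np.vstack([b,e[:350]]) )
# pliers: blue & steel pts by height
for n,q in(('scene',s),('side',S)):
    P=cloud(q);col=q['color'].astype(int)
    blue=(col[...,2]>col[...,0]+40)&(P[...,2]<.03)&(P[...,2]>-.01)&(P[...,0]<.75)&(P[...,0]>.2)
    m=np.zeros_like(blue); 
    if n=='scene': m[255:300,250:330]=1
    else: m[310:350,280:360]=1
    X=P[blue&m]; print(n,len(X),X.mean(0),np.percentile(X,[2,98],axis=0).tolist())
    hh=m&(P[...,2]>.004)&(P[...,2]<.02)
    X=P[hh]
    X=X[(X[:,0]<.6)]
    cc,sz,an=cv2.minAreaRect(X[:,:2].astype(np.float32)*1000);print(cc,sz,an)
P=cloud(s)
for (u,v) in [(343,268),(380,310),(309,285),(309,338),(408,332),(254,335)]: print(u,v,P[v,u])
E
```

```text
scene 243 [0.48110384 0.16068331 0.00871184] [[0.4301438513519428, 0.13536053776472357, 0.0038173459246524156], [0.5297047200320782, 0.19205725418590222, 0.01343071558416351]]
(506.455322265625, 169.70166015625) (193.27291870117188, 224.998291015625) 71.23690032958984
side 298 [0.48373553 0.16608534 0.00885757] [[0.4322829559789511, 0.13870375826632617, 0.0034669931876646], [0.5321710513157515, 0.1978755140531342, 0.014104064298136479]]
(505.14739990234375, 156.206298828125) (136.97116088867188, 190.6266326904297) 87.18363189697266
343 268 [ 0.67307838  0.14842231 -0.00080959]
380 310 [ 0.66155642 -0.10031786  0.06849386]
309 285 [ 0.48827101 -0.03962139  0.16356233]
309 338 [ 0.46808639 -0.09389132  0.03442745]
408 332 [ 0.61479239 -0.28241883  0.20572505]
254 335 [ 0.34008559 -0.04651793  0.04839693]
```

View pics/c1.png

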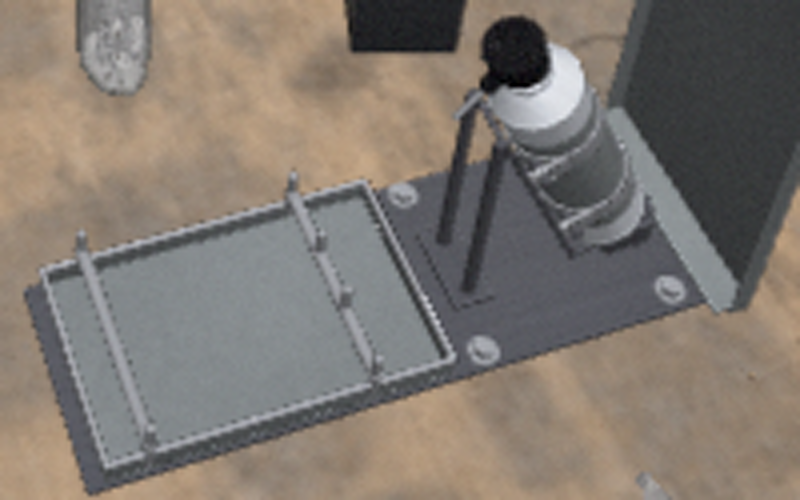

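View pics/c2.png

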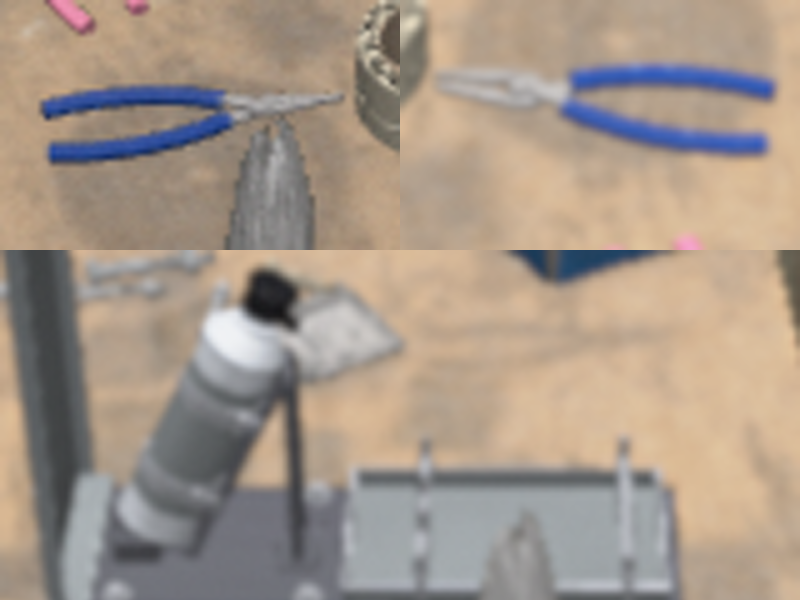

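Crop positions:
- **Scene, pliers:** grip ends at (263.4, 276.6) and (265, 285.6), nose tip at (323.4, 274.6).
- **Side, pliers:** grip ends at (354.6, 328) and (353.4, 339), nose tip at (287.6, 326.4).
- **Scene, rails:** turned-up ends near (300.5, 379) and (317.5, 427) on the near rail, (353, 364) and (374, 410) on the far rail. Pin tops at about (360, 379) and (366, 392).

```bash
cat >> h.py <<'E'
def rp(s,u,v,z):
    K=s['K'];d=s['attitude']@np.array([(u-K[0,2])/K[0,0],(v-K[1,2])/K[1,1],1]);return s['xyz']+d*(z-s['xyz'][2])/d[2]
E
python3 - <<'E'
from h import *
np.set_printoptions(precision=4,suppress=True)
s=load('scene');S=load('side')
for q,pts in((s,[(263.4,276.6),(265,285.6),(323.4,274.6)]),(S,[(354.6,328),(353.4,339),(287.6,326.4)])):
    p=[rp(q,*a,.006) for a in pts]; e=(p[0]+p[1])/2; d=(p[2]-e)[:2]; L=np.hypot(*d)
    print('pl',p,'L',L,'yaw',np.degrees(np.arctan2(d[1],d[0])),'grips',e[:2]+d/L*.06)
for a,z in [((300.5,379),.049),((317.5,427.5),.049),((353.2,363.5),.049),((373.8,410),.049),((360,379),.051),((366.2,392),.051),((345+22,320+12),0)][:6]: print(a,rp(s,*a,z))
P=cloud(s)
# clouds of things
def reg(n,x0,x1,y0,y1,z0,z1,Ps=(cloud(s),cloud(S))):
    for P in Ps:
        m=(P[...,0]>x0)&(P[...,0]<x1)&(P[...,1]>y0)&(P[...,1]<y1)&(P[...,2]>z0)&(P[...,2]<z1)
        X=P[m]; 
        if len(X)>10:
            r=cv2.minAreaRect(X[:,:2].astype(np.float32)*1000); print(n,len(X),np.percentile(X,[1,99],axis=0).ravel(),r)
reg('rails',.25,.58,-.5,-.15,.029,.055)
reg('tray',.25,.58,-.5,-.15,.018,.027)
reg('roof',.5,.8,-.45,-.1,.3,.4)
reg('bag',.42,.56,-.13,.12,.03,.22)
reg('bagtop',.42,.56,-.13,.12,.15,.22)
reg('tape',.55,.75,.05,.25,.04,.06)
for q in(s,S):
    P=cloud(q);c=q['color'].max(-1)
    m=(c<45)&(P[...,2]>.15)&(P[...,2]<.25)&(P[...,0]>.45)&(P[...,0]<.75)&(P[...,1]<-.15)&(P[...,1]>-.45)
    X=P[m];print('cap',len(X),X.mean(0),np.percentile(X,[1,99],axis=0))
    m=m&(P[...,2]>.185); v,u=np.nonzero(m);print(u.min(),u.max(),v.min(),v.max())
E
```

```text
pl [array([0.4329, 0.1912, 0.006 ]), array([0.4263, 0.1531, 0.006 ]), array([0.6027, 0.1358, 0.006 ])] L 0.1767995936693841 yaw -11.836581936112461 grips [0.4884 0.1598]
pl [array([0.425 , 0.1581, 0.006 ]), array([0.4317, 0.1953, 0.006 ]), array([0.6012, 0.144 , 0.006 ])] L 0.17593556980411765 yaw -10.725522724268489 grips [0.4873 0.1655]
(300.5, 379) [ 0.4035 -0.2079  0.049 ]
(317.5, 427.5) [ 0.3959 -0.3308  0.049 ]
(353.2, 363.5) [ 0.5335 -0.213   0.049 ]
(373.8, 410) [ 0.5235 -0.3379  0.049 ]
(360, 379) [ 0.5291 -0.2582  0.051 ]
(366.2, 392) [ 0.5272 -0.2935  0.051 ]
rails 448 [ 0.3932 -0.4983  0.0298  0.5768 -0.2044  0.0517] ((476.75958251953125, -352.3800354003906), (159.64947509765625, 320.63140869140625), 8.276568412780762)
rails 161 [ 0.3937 -0.498   0.0292  0.5795 -0.199   0.0529] ((491.941162109375, -346.8955078125), (176.5520782470703, 340.1028747558594), 18.640697479248047)
tray 615 [ 0.372  -0.4926  0.0181  0.5793 -0.2032  0.0266] ((475.2625732421875, -349.0884704589844), (294.5176696777344, 208.77163696289062), 89.90233612060547)
tray 247 [ 0.3736 -0.4986  0.0182  0.579
[... 908 characters left out ...]
.6204833984375)
bagtop 189 [ 0.4661 -0.0711  0.1505  0.5031 -0.0273  0.1935] ((481.3802795410156, -46.692604064941406), (50.65281677246094, 32.01044464111328), 50.75498962402344)
tape 438 [0.6076 0.0667 0.0405 0.7098 0.169  0.0526] ((658.6737060546875, 118.11907958984375), (107.27479553222656, 103.53032684326172), 51.173667907714844)
tape 573 [0.609  0.0718 0.0404 0.7141 0.1741 0.0534] ((659.7409057617188, 122.30643463134766), (103.3115005493164, 106.09944915771484), 49.304481506347656)
cap 231 [ 0.6155 -0.2828  0.2014] [[ 0.6022 -0.2968  0.1788]
 [ 0.6299 -0.2645  0.2123]]
401 416 325 341
cap 47 [ 0.6194 -0.2682  0.2018] [[ 0.6093 -0.2848  0.1886]
 [ 0.6303 -0.2553  0.2113]]
275 282 175 183
```

Request:
play_rows([
  [[0,0,0,0,0,0,-5.5],[0,0,0,0,0,0,-5.5],[0,-0.024,-0.026,0.003,0,0,0],[0,-0.024,-0.026,0.003,0,0,0],[0,-0.024,-0.026,0.003,0,0,0],[0,-0.024,-0.026,0.003,0,0,0],[0,-0.024,-0.026,0.003,0,0,0],[0,-0.024,-0.026,0.003,0,0,0],[0,-0.024,-0.026,0.003,0,0,0],[0,-0.024,-0.026,0.003,0,0,0]],
])

```text
time_s: 1.1
eef_pos: [0.3853, 0.3351, 0.1897]
orientation: [[-0.981, 0.196, -0.0], [0.196, 0.981, -0.0], [0.0, -0.0, -1.0]]
wrist_force: [-0.2, 0.6, 0.2]
finger_gap: 0.0911
finger_force: 0.0
```

Request:
play_rows([
  [[0,-0.017,-0.0187,0.0036,0,0,0],[0,-0.017,-0.0187,0.0036,0,0,0],[0,-0.017,-0.0187,0.0036,0,0,0],[0,-0.017,-0.0187,0.0036,0,0,0],[0,-0.017,-0.0187,0.0036,0,0,0],[0,-0.017,-0.0187,0.0036,0,0,0],[0,-0.017,-0.0187,0.0036,0,0,0],[0,-0.017,-0.0187,0.0036,0,0,0],[0,0,0,0,0,0,0],[0,0,0,0,0,0,0]],
])

```text
time_s: 2.1
eef_pos: [0.4886, 0.1629, 0.1609]
orientation: [[-0.98, 0.198, -0.001], [0.198, 0.98, 0.0], [0.001, -0.0, -1.0]]
wrist_force: [-0.4, 0.5, -0.2]
finger_gap: 0.0913
finger_force: 0.0
```

```bash
python3 - <<'E'
from h import *
np.set_printoptions(precision=4,suppress=True)
o=get_obs();print(o['eef_pos'],o['orientation'],o['qpos'])
w=snap('wrist');print(w['K'],w['xyz'],w['attitude'])
E
```

```text
[0.4886 0.1629 0.1609] [[-0.9803  0.1976 -0.0007]
 [ 0.1976  0.9803  0.    ]
 [ 0.0007 -0.0001 -1.    ]] [ 0.2056  0.4048  1.6799  0.0002  1.0577 -1.1663]
[[371.6483   0.     323.5111]
 [  0.     371.6483 237.8093]
 [  0.       0.       1.    ]] [0.4131 0.1775 0.3337] [[ 0.1969  0.9429  0.2687]
 [ 0.9804 -0.1894 -0.0538]
 [ 0.0001  0.274  -0.9617]]
```

View pics/wrist_raw.png

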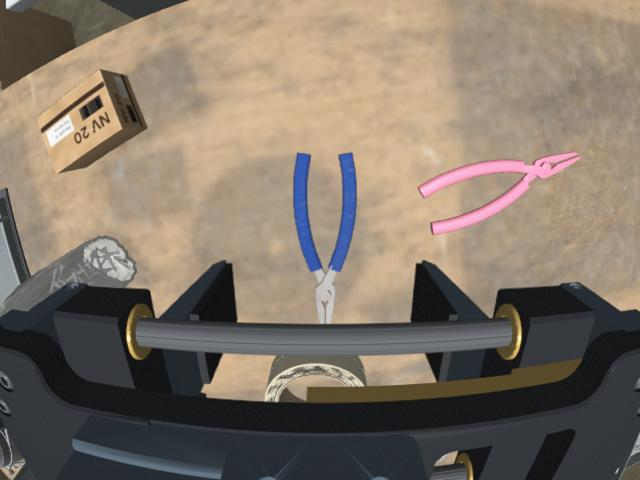

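The wrist view shows the pliers with grip ends at (303, 154) and (347, 154), outer edges at (294, 205) and (356, 205), and the pivot at about (325, 288). I'll work out the axis from these.

```bash
cat >> h.py <<'E'
def rw(s,u,v,z):
    K=s['K'];a=np.array([(u-K[0,2])/K[0,0],(v-K[1,2])/K[1,1]]);r=np.hypot(*a);d=np.append(a/r*np.sin(r),np.cos(r))
    d=s['attitude']@d;return s['xyz']+d*(z-s['xyz'][2])/d[2]
E
python3 - <<'E'
from h import *
np.set_printoptions(precision=4,suppress=True)
w=load('wrist');c=w['color'].astype(int)
m=(c[...,2]>c[...,0]+40);m[:140]=0;m[265:]=0;m[:,:280]=0;m[:,370:]=0
v,u=np.nonzero(m)
X=np.array([rw(w,a,b,.005)[:2] for a,b in zip(u,v)])
d0=np.radians(-11.3)
for it in range(4):
    e=np.array([np.cos(d0),np.sin(d0)]);n=np.array([-e[1],e[0]])
    a=X@e;t=X@n;a0=np.percentile(a,.3)
    bins=np.arange(a0+.005,a0+.085,.01)
    cs=[];ws=[]
    for b in bins:
        k=(a>=b)&(a<b+.01);lo,hi=t[k].min(),t[k].max();cs.append((lo+hi)/2);ws.append(hi-lo)
    p=np.polyfit(bins+.005,cs,1);d0+=np.arctan(p[0])
print('yaw',np.degrees(d0),a0,np.array(ws),np.array(cs))
g=e*(a0+.06)+n*np.polyval(p,a0+.06);print('grips',g)
for uv in [(303,154),(347,154),(325,288),(325,283)]: print(uv,(rw(w,*uv,.006)[:2]-g)@np.c_[e,n])
E
```

```text
yaw -11.082757739184185 0.3880894895284847 [0.0522 0.0543 0.0546 0.0549 0.0552 0.0537 0.0512 0.0479 0.0436] [0.2545 0.2545 0.2544 0.2544 0.2544 0.2543 0.2547 0.2547 0.2542]
grips [0.4887 0.1634]
(303, 154) [-0.06   -0.0187]
(347, 154) [-0.0599  0.0198]
(325, 288) [0.0665 0.0001]
(325, 283) [0.0613 0.0001]
```

Request:
play_rows([
  [[0,0,0,0.024,0,0,0],[0,0,0,0.024,0,0,0],[0,0,0,0.024,0,0,0],[0,0,0,0.024,0,0,0],[0,0,0,0.024,0,0,0],[0,0,0,0.024,0,0,0],[0,0,0,0.011,0,0,0],[0,0,0,0.003,0,0,0],[0,0,0,0,0,0,0],[0,0,0,0,0,0,0]],
])

```text
time_s: 3.15
eef_pos: [0.4893, 0.1633, 0.004]
orientation: [[-0.981, 0.196, 0.001], [0.196, 0.981, 0.0], [-0.001, 0.001, -1.0]]
wrist_force: [0.2, -0.2, 0.2]
finger_gap: 0.0911
finger_force: 0.0
```

Request:
play_rows([
  [[1,0,0,0,0,0,0],[1,0,0,0,0,0,0],[1,0,0,0,0,0,0],[1,0,0,0,0,0,0],[1,0,0,0,0,0,0],[1,0,0,0,0,0,0],[1,0,0,0,0,0,0],[1,0,0,0,0,0,0],[1,0,0,0,0,0,0],[1,0,0,0,0,0,0]],
])

```text
time_s: 4.15
eef_pos: [0.4889, 0.163, 0.0032]
orientation: [[-0.98, 0.197, 0.0], [0.197, 0.98, 0.0], [-0.0, 0.0, -1.0]]
wrist_force: [0.4, 0.7, 3.3]
finger_gap: 0.0537
finger_force: 30.0
```

Request:
play_rows([
  [[1,0,0,-0.01,0,0,0],[1,0,0,-0.02,0,0,0],[1,0,0,-0.03,0,0,0],[1,0,0,-0.03,0,0,0],[1,0,0,-0.03,0,0,0],[1,0,0,-0.03,0,0,0],[1,0,0,-0.03,0,0,0],[1,0,0,-0.03,0,0,0],[1,0,0,-0.02,0,0,0],[1,0,0,-0.01,0,0,0]],
])

```text
time_s: 5.15
eef_pos: [0.4891, 0.1631, 0.2453]
orientation: [[-0.981, 0.196, 0.002], [0.196, 0.981, 0.0], [-0.002, 0.001, -1.0]]
wrist_force: [0.8, 0.0, -2.2]
finger_gap: 0.0536
finger_force: 30.0
```

Request:
play_rows([
  [[1,0,0,0,0,0,-4],[1,0,0,0,0,0,-4],[1,0.002,-0.015,0,0,0,0],[1,0.003,-0.025,0,0,0,0],[1,0.003,-0.033,0,0,0,0],[1,0.003,-0.033,0,0,0,0],[1,0.003,-0.033,0,0,0,0],[1,0.003,-0.033,0,0,0,0],[1,0.003,-0.033,0,0,0,0],[1,0.003,-0.033,0,0,0,0]],
])

```text
time_s: 6.15
eef_pos: [0.4507, -0.0749, 0.2428]
orientation: [[-0.998, 0.06, -0.001], [0.06, 0.998, 0.0], [0.001, 0.0, -1.0]]
wrist_force: [0.4, -0.3, -1.1]
finger_gap: 0.0535
finger_force: 30.0
```

Request:
play_rows([
  [[1,0.003,-0.033,0,0,0,0],[1,0.003,-0.033,0,0,0,0],[1,0.003,-0.033,0,0,0,0],[1,0.003,-0.033,0,0,0,0],[1,0,-0.03,0,0,0,0],[1,0,-0.02,0,0,0,0],[1,0,-0.01,0,0,0,0],[1,0,0,0,0,0,0],[1,0,0,0,0,0,0],[1,0,0,0,0,0,0]],
])

```text
time_s: 7.15
eef_pos: [0.4288, -0.2632, 0.2431]
orientation: [[-0.998, 0.058, -0.0], [0.058, 0.998, 0.0], [0.0, 0.0, -1.0]]
wrist_force: [-0.2, -0.2, -0.9]
finger_gap: 0.0534
finger_force: 30.0
```

```bash
python3 - <<'E'
from h import *
w=snap('wrist')
cv2.imwrite('pics/w2.png',cv2.resize(w['color'][:320,120:520,::-1],None,fx=1.8,fy=1.8,interpolation=cv2.INTER_CUBIC))
E
```

```text
(no output)
```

View pics/w2.png

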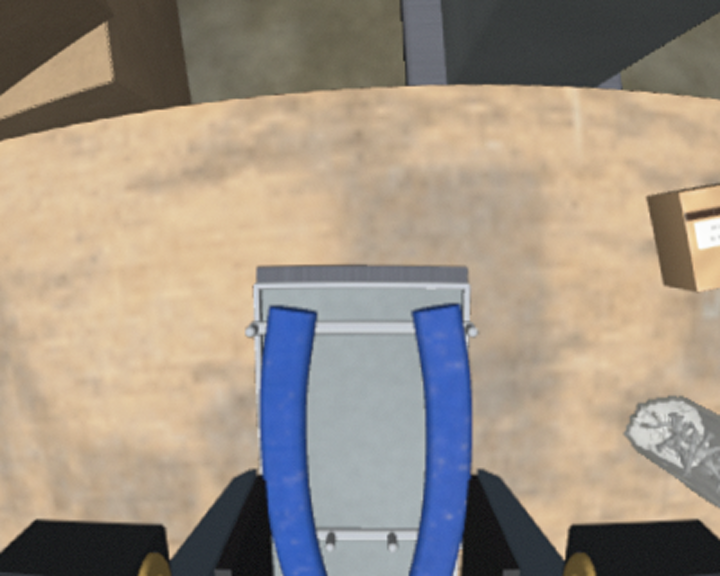

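The wrist view shows the near rail's turned-up ends at crop (251, 331) and (473, 331), the pins at (331, 541) and (392, 541), and the tray's near rim at v = 286 running from u = 257 to 468. The held grips are straight and centred on the stand.

```bash
python3 - <<'E'
from h import *
np.set_printoptions(precision=4,suppress=True)
w=load('wrist');o=get_obs();print(o['eef_pos'],w['xyz'])
f=lambda u,v,z:rw(w,120+(u-.0)/1.8-.2,v/1.8-.2,z)[:2]
A,B=f(250,332,.049),f(474,332,.049);C,D=f(331,546,.051),f(392,546,.051);T1,T2=f(257,286,.023),f(468,286,.023)
for p,q in((A,B),(C,D),(T1,T2)):
    d=p-q; print((p+q)/2,np.hypot(*d)*1e3,np.degrees(np.arctan2(d[1],d[0])))
# pliers in hand: handle ends at z=eef+.0015
z=o['eef_pos'][2]+.0015
G,H=f(292,308,z),f(436,308,z);print('grip ends',(G+H)/2,G,H)
b=f(251,326,.034),f(473,326,.034);print('bases',(b[0]+b[1])/2)
b=f(331,534,.034),f(392,534,.034);print('bases',(b[0]+b[1])/2)
E
```

```text
[ 0.4289 -0.2632  0.2431] [ 0.3517 -0.2595  0.4158]
[ 0.4004 -0.2646] 124.64865330863604 -93.29733780849497
[ 0.5293 -0.2724] 36.852221758985955 -93.21577297331191
[ 0.3765 -0.2631] 124.2277333203221 -93.30634676279188
grip ends [ 0.3684 -0.261 ] [ 0.3673 -0.2794] [ 0.3694 -0.2425]
bases [ 0.3989 -0.2646]
bases [ 0.5291 -0.2725]
```

Request:
play_rows([
  [[1,0.0007,-0.0028,0,0,0,0],[1,0,0,0.02,0,0,0],[1,0,0,0.026,0,0,0],[1,0,0,0.026,0,0,0],[1,0,0,0.026,0,0,0],[1,0,0,0.026,0,0,0],[1,0,0,0.026,0,0,0],[1,0,0,0.026,0,0,0],[1,0,0,0.014,0,0,0],[1,0,0,0.006,0,0,0]],
])

```text
time_s: 8.2
eef_pos: [0.4276, -0.2664, 0.0459]
orientation: [[-0.998, 0.058, -0.001], [0.058, 0.998, 0.001], [0.002, 0.001, -1.0]]
wrist_force: [-0.1, -0.0, -0.8]
finger_gap: 0.0537
finger_force: 30.0
```

Request:
play_rows([
  [[1,0,0,0,0,0,0],[1,0,0,0.003,0,0,0],[1,0,0,0.002,0,0,0],[1,0,0,0.002,0,0,0],[1,0,0,0.001,0,0,0],[1,0,0,0.001,0,0,0],[1,0,0,0,0,0,0],[1,0,0,0,0,0,0],[1,0,0,0,0,0,0],[1,0,0,0,0,0,0]],
])

```text
time_s: 9.2
eef_pos: [0.428, -0.267, 0.0382]
orientation: [[-0.998, 0.058, 0.0], [0.058, 0.998, -0.0], [-0.0, -0.0, -1.0]]
wrist_force: [0.1, -0.5, -0.8]
finger_gap: 0.0532
finger_force: 30.0
```

```bash
python3 - <<'E'
from h import *
np.set_printoptions(precision=4,suppress=True)
o=get_obs();print(o['eef_pos'],o['wrist_force'],o['wrist_torque'])
s=snap('scene');w=snap('wrist')
r=lambda im,x,y,w,h,k:cv2.resize(im[y:y+h,x:x+w],None,fx=k,fy=k,interpolation=cv2.INTER_CUBIC)
cv2.imwrite('pics/c3.png',np.vstack([r(s['color'],280,330,200,100,4),cv2.resize(w['color'][130:330,200:450],(800,200*800//250))[:200*800//250][100:300]])[:,:,::-1])
E
```

```text
[ 0.428  -0.267   0.0382] [ 0.1003 -0.5049 -0.8455] [-0.0103  0.0255 -0.0225]
```

View pics/c3.png

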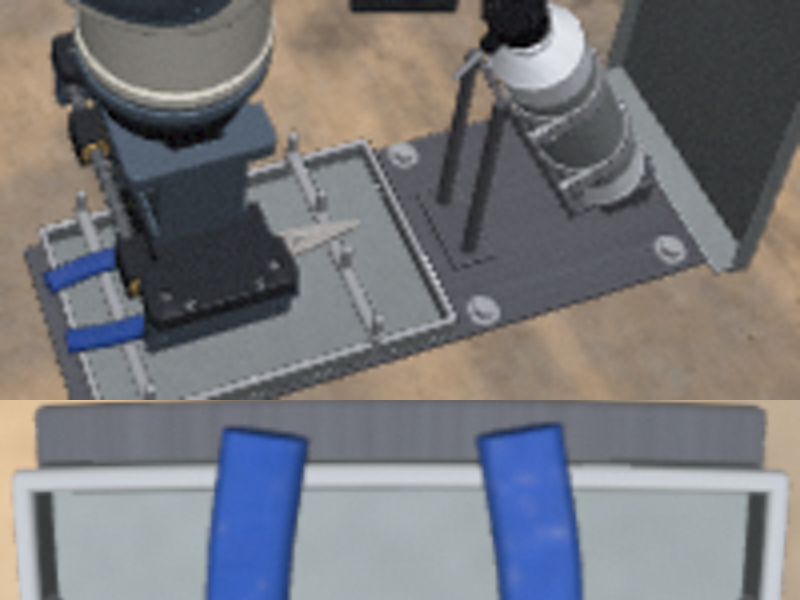

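The nose now lies between the pins at crop (340, 235) and the grips sit over the near rail. I'll lower the last millimetre and let go.

Request:
play_rows([
  [[1,0,0,0.0005,0,0,0],[1,0,0,0.0005,0,0,0],[1,0,0,0,0,0,0],[1,0,0,0,0,0,0],[1,0,0,0,0,0,0],[1,0,0,0,0,0,0],[1,0,0,0,0,0,0],[1,0,0,0,0,0,0],[1,0,0,0,0,0,0],[1,0,0,0,0,0,0]],
])

```text
time_s: 10.3
eef_pos: [0.428, -0.267, 0.0371]
orientation: [[-0.998, 0.058, 0.0], [0.058, 0.998, -0.0], [-0.0, -0.0, -1.0]]
wrist_force: [0.5, -0.5, -0.6]
finger_gap: 0.0533
finger_force: 30.0
```

Request:
play_rows([
  [[0.25,0,0,0,0,0,0],[0.25,0,0,0,0,0,0],[0.25,0,0,0,0,0,0],[0.25,0,0,0,0,0,0],[0.25,0,0,0,0,0,0],[0.25,0,0,0,0,0,0],[0.25,0,0,0,0,0,0],[0.25,0,0,0,0,0,0],[0.25,0,0,0,0,0,0],[0.25,0,0,0,0,0,0]],
])

```text
time_s: 11.3
eef_pos: [0.428, -0.2669, 0.0371]
orientation: [[-0.998, 0.058, 0.0], [0.058, 0.998, 0.0], [-0.0, 0.0, -1.0]]
wrist_force: [-0.6, -0.3, 0.6]
finger_gap: 0.0683
finger_force: 0.0
```

Request:
play_rows([
  [[0.25,0,0,-0.005,0,0,0],[0.25,0,0,-0.01,0,0,0],[0.25,0,0,-0.02,0,0,0],[0.25,0,0,-0.03,0,0,0],[0.25,0,0,-0.03,0,0,0],[0.25,0,0,-0.03,0,0,0],[0.25,0,0,-0.03,0,0,0],[0.25,0,0,-0.02,0,0,0],[0.25,0,0,-0.02,0,0,0],[0.25,0,0,0,0,0,0]],
])

```text
time_s: 12.3
eef_pos: [0.4289, -0.2676, 0.2354]
orientation: [[-0.998, 0.058, 0.004], [0.058, 0.998, -0.003], [-0.004, -0.003, -1.0]]
wrist_force: [0.6, 0.1, -0.3]
finger_gap: 0.0685
finger_force: 0.0
```

```bash
python3 - <<'E'
from h import *
np.set_printoptions(precision=4,suppress=True)
o=get_obs();print(o['eef_pos'],o['orientation'],o['qpos'])
s=snap('scene');w=snap('wrist')
r=lambda im,x,y,w,h,k:cv2.resize(im[y:y+h,x:x+w],None,fx=k,fy=k,interpolation=cv2.INTER_CUBIC)
cv2.imwrite('pics/c4.png',np.vstack([r(w['color'],220,120,200,185,3),r(s['color'],290,320,150,0+1,4)[:0]] if 0 else [r(w['color'],210,110,220,190,3.6)[:590,:790]])[:,:,::-1])
E
```

```text
[ 0.4289 -0.2676  0.2354] [[-0.9983  0.0581  0.0038]
 [ 0.0581  0.9983 -0.0031]
 [-0.004  -0.0028 -1.    ]] [-0.676   0.3006  1.608  -0.      1.2281 -2.1887]
```

View pics/c4.png

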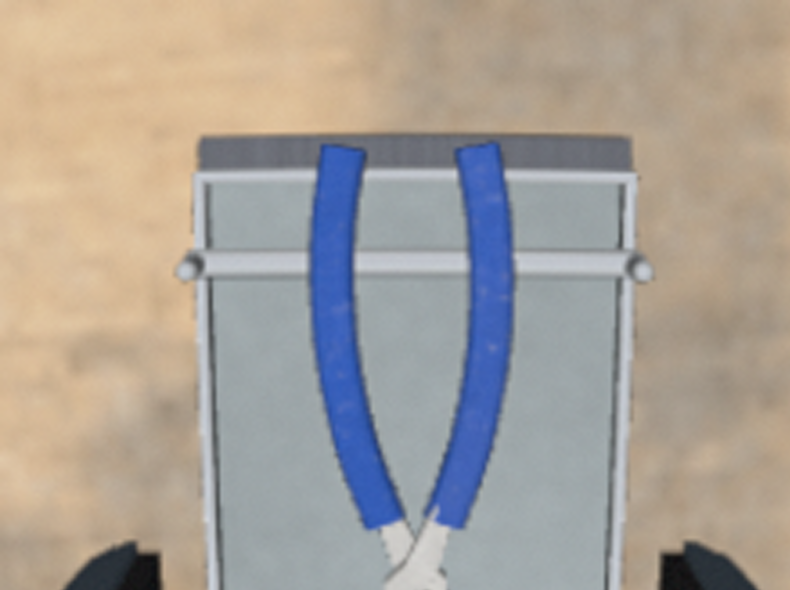

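Request:
play_rows([
  [[1,0,0,0,0,-6.5,0],[1,0,0,0,0,-6.5,0],[1,0,0,0,0,-6.5,0],[1,0,0,0,0,-6.5,0],[1,-0.018,0,0.005,0,0,0],[1,-0.024,0,0.006,0,0,0],[1,-0.024,0,0.006,0,0,0],[1,-0.018,0,0.006,0,0,0],[1,-0.012,0,0.004,0,0,0],[1,0,0,0,0,0,0]],
])

```text
time_s: 13.4
eef_pos: [0.5267, -0.2724, 0.2494]
orientation: [[-0.898, 0.057, 0.437], [0.052, 0.998, -0.025], [-0.438, 0.0, -0.899]]
wrist_force: [-0.8, -0.4, 0.8]
finger_gap: 0.0004
finger_force: 0.0
```

```bash
cat > cap.py <<'E'
from h import *
np.set_printoptions(precision=4,suppress=True)
o=get_obs();R=np.array(o['orientation']);p=np.array(o['eef_pos'])
y=np.radians(-3.36);spot=np.array([.5017,-.2707,.034]);f=np.array([np.cos(y),np.sin(y),0])
pad=spot+.115*f+[0,0,.171];n=np.cos(np.radians(26))*np.array([0,0,1])-np.sin(np.radians(26))*f
print('pad',pad,'n',n,'pos',p,'toolz',R[:,2],'gap',o['finger_gap'],'F',o['wrist_force'],'F.n',np.dot(o['wrist_force'],n))
print('to pad, tool frame',R.T@(pad-p))
yy=np.cross(n*-1,[-1,0,0]);l=np.array([-f[1],f[0],0]);T=np.c_[np.cross(l,-n),l,-n]
print('turn deg',np.degrees(cv2.Rodrigues(R.T@T)[0].ravel()))
E
python3 cap.py; python3 - <<'E'
from h import *
w=load('wrist');f=lambda u,v,z:rw(w,210+u/3.6,110+v/3.6,z)[:2]
e=np.array([.9983,-.0586]);n=np.array([.0586,.9983])
for q in((342,145,.043),(477,145,.043),(312,264,.04),(515,264,.04),(412,575,.043)):
    d=f(*q)-[.5017,-.2707];print(q,d@e,d@n)
for q in((188,268,.049),(641,268,.049),(414,250,.034)):
    d=f(*q)-[.5017,-.2707];print(q,d@e,d@n)
E
```

```text
pad [ 0.6165 -0.2774  0.205 ] n [-0.4376  0.0257  0.8988] pos [ 0.5267 -0.2724  0.2494] toolz [ 0.4372 -0.0247 -0.899 ] gap 0.0004407928726525389 F [-0.7653 -0.4281  0.7818] F.n 1.0265572350444598
to pad, tool frame [-0.0614  0.0001  0.0793]
turn deg [ 0.0527 -0.0303  0.0663]
(342, 145, 0.043) -0.134572941716344 -0.01968249496122955
(477, 145, 0.043) -0.13462749468233964 0.016706903324592147
(312, 264, 0.04) -0.1015783878300863 -0.028330900087171026
(515, 264, 0.04) -0.1016835331941122 0.027658570298346594
(412, 575, 0.043) -0.011463796331869452 -0.0005778841034291175
(188, 268, 0.049) -0.10203654614146085 -0.06148912363067634
(641, 268, 0.049) -0.10227613872348336 0.06136417630363121
(414, 250, 0.034) -0.10467831867317913 -0.0001939454763697333
```

Measured against the spot, the released pliers' grip ends are at −134.6 mm (−134 wanted) and centred to about 1 mm. Next I'll approach the cap.

Request:
play_rows([
  [[1,-0.01,0,0,0,0,0],[1,-0.02,0,0,0,0,0],[1,-0.02,0,0,0,0,0],[1,-0.01,0,0,0,0,0],[1,0,0,0.01,0,0,0],[1,0,0,0.016,0,0,0],[1,0,0,0.016,0,0,0],[1,0,0,0.016,0,0,0],[1,0,0,0.009,0,0,0],[1,0,0,0,0,0,0]],
])

```text
time_s: 14.4
eef_pos: [0.6083, -0.277, 0.2141]
orientation: [[-0.898, 0.058, 0.435], [0.053, 0.998, -0.024], [-0.436, 0.002, -0.9]]
wrist_force: [0.3, -0.0, -0.5]
finger_gap: 0.0006
finger_force: 0.0
```

```bash
python3 cap.py; python3 - <<'E'
from h import *
a=snap('side');s=snap('scene')
r=lambda im,x,y,w,h,k:cv2.resize(im[y:y+h,x:x+w],None,fx=k,fy=k,interpolation=cv2.INTER_CUBIC)
cv2.imwrite('pics/c5.png',np.hstack([r(a['color'],230,110,100,130,4),r(s['color'],360,270,100,130,4)])[:,:,::-1])
E
```

```text
pad [ 0.6165 -0.2774  0.205 ] n [-0.4376  0.0257  0.8988] pos [ 0.6083 -0.277   0.2141] toolz [ 0.4355 -0.024  -0.8999] gap 0.0005801286134983691 F [ 0.309  -0.0478 -0.4968] F.n -0.5830050505127846
to pad, tool frame [-0.0034  0.0001  0.0117]
turn deg [ 0.09   -0.1433 -0.0148]
```

View pics/c5.png

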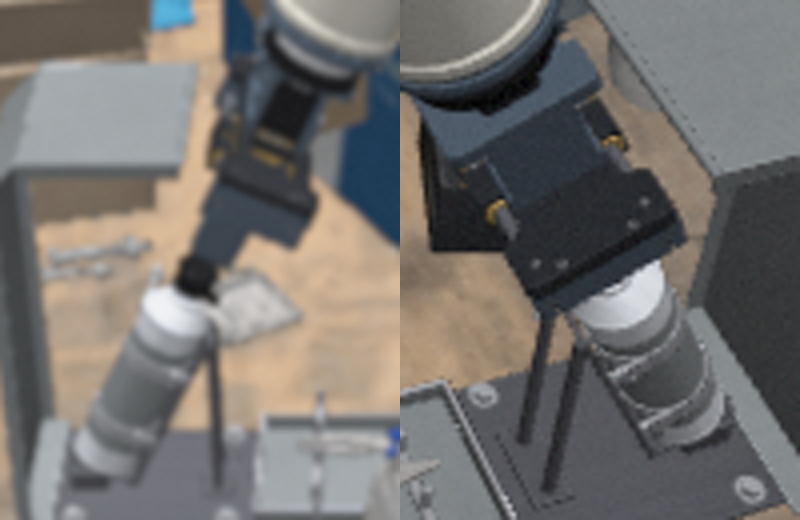

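The closed fingers at side crop (205, 255) are lined up with the can, just above the cap at (197, 275), and clear of the hood. Now I'll advance slowly.

Request:
play_rows([
  [[1,-0.002,0,0.002,0,0,0],[1,0,0,0.003,0,0,0],[1,0,0,0.002,0,0,0],[1,0,0,0.002,0,0,0],[1,0,0,0.002,0,0,0],[1,0,0,0.001,0,0,0],[1,0,0,0.001,0,0,0],[1,0,0,0,0,0,0],[1,0,0,0,0,0,0],[1,0,0,0,0,0,0]],
])

```text
time_s: 15.5
eef_pos: [0.6165, -0.2779, 0.2053]
orientation: [[-0.897, 0.058, 0.438], [0.052, 0.998, -0.025], [-0.438, -0.0, -0.899]]
wrist_force: [-3.4, 0.7, 3.0]
finger_gap: 0.0005
finger_force: 1.8
```

```bash
python3 cap.py
```

```text
pad [ 0.6165 -0.2774  0.205 ] n [-0.4376  0.0257  0.8988] pos [ 0.6165 -0.2779  0.2053] toolz [ 0.4376 -0.0255 -0.8988] gap 0.0004955979667405745 F [-3.3991  0.6647  3.0455] F.n 4.241859521007195
to pad, tool frame [0.0002 0.0005 0.0002]
turn deg [ 0.012  -0.0031  0.0257]
```

Request:
play_rows([
  [[1,0,0,0.001,0,0,0],[1,0,0,0.001,0,0,0],[1,0,0,0.001,0,0,0],[1,0,0,0.001,0,0,0],[1,0,0,0.001,0,0,0],[1,0,0,0.001,0,0,0],[1,0,0,0.001,0,0,0],[1,0,0,0.001,0,0,0],[1,0,0,0,0,0,0],[1,0,0,0,0,0,0]],
])

```text
time_s: 16.5
eef_pos: [0.6201, -0.2782, 0.1981]
orientation: [[-0.897, 0.058, 0.438], [0.052, 0.998, -0.026], [-0.438, -0.0, -0.899]]
wrist_force: [-6.1, 1.1, 6.6]
finger_gap: 0.0003
finger_force: 4.2
```

```bash
python3 cap.py
```

```text
pad [ 0.6165 -0.2774  0.205 ] n [-0.4376  0.0257  0.8988] pos [ 0.6201 -0.2782  0.1981] toolz [ 0.4376 -0.0255 -0.8988] gap 0.00032308550418853595 F [-6.1198  1.1444  6.5778] F.n 8.619649948664692
to pad, tool frame [ 0.0002  0.0005 -0.0078]
turn deg [0.0094 0.0008 0.0254]
```

Request:
play_rows([
  [[1,0,0,0.0005,0,0,0],[1,0,0,0.0005,0,0,0],[1,0,0,0.0005,0,0,0],[1,0,0,0.0005,0,0,0],[1,0,0,0,0,0,0],[1,0,0,0,0,0,0],[1,0,0,0,0,0,0],[1,0,0,0,0,0,0],[1,0,0,0,0,0,0],[1,0,0,0,0,0,0]],
])

```text
time_s: 17.5
eef_pos: [0.6209, -0.2782, 0.1963]
orientation: [[-0.897, 0.058, 0.438], [0.052, 0.998, -0.026], [-0.438, -0.0, -0.899]]
wrist_force: [-6.5, 2.1, 6.7]
finger_gap: 0.0003
finger_force: 4.8
```

```bash
python3 cap.py|head -3
```

```text
pad [ 0.6165 -0.2774  0.205 ] n [-0.4376  0.0257  0.8988] pos [ 0.6209 -0.2782  0.1963] toolz [ 0.4377 -0.0255 -0.8988] gap 0.00034394354114639276 F [-6.4538  2.1043  6.7424] F.n 8.938364277006388
to pad, tool frame [ 0.0002  0.0005 -0.0097]
turn deg [0.0089 0.0036 0.0268]
```

Request:
play_rows([
  [[1,0,0,0.0003,0,0,0],[1,0,0,0.0003,0,0,0],[1,0,0,0,0,0,0],[1,0,0,0,0,0,0],[1,0,0,0,0,0,0],[1,0,0,0,0,0,0],[1,0,0,0,0,0,0],[1,0,0,0,0,0,0],[1,0,0,0,0,0,0],[1,0,0,0,0,0,0]],
])

```text
time_s: 18.5
eef_pos: [0.621, -0.2782, 0.1963]
orientation: [[-0.897, 0.058, 0.438], [0.052, 0.998, -0.026], [-0.439, -0.0, -0.899]]
wrist_force: [-13.4, 2.0, 15.5]
finger_gap: 0.0005
finger_force: 10.0
```

```bash
python3 cap.py|head -3
```

```text
pad [ 0.6165 -0.2774  0.205 ] n [-0.4376  0.0257  0.8988] pos [ 0.621  -0.2782  0.1963] toolz [ 0.4379 -0.0257 -0.8987] gap 0.00046468492808287226 F [-13.3884   1.9732  15.5016] F.n 19.84247453048909
to pad, tool frame [ 0.0003  0.0005 -0.0099]
turn deg [0.     0.0153 0.0347]
```

The force jumped to 20 N with no further travel, so the cap is on its stop. I'll retract along the can and clear away.

Request:
play_rows([
  [[1,0,0,-0.002,0,0,0],[1,0,0,-0.003,0,0,0],[1,0,0,-0.005,0,0,0],[1,0,0,-0.006,0,0,0],[1,0,0,-0.01,0,0,0],[1,0,0,-0.015,0,0,0],[1,0,0,-0.02,0,0,0],[1,0,0,-0.015,0,0,0],[1,0,0,-0.01,0,0,0],[1,0,0,-0.004,0,0,0]],
])

```text
time_s: 19.5
eef_pos: [0.5817, -0.2762, 0.278]
orientation: [[-0.897, 0.058, 0.439], [0.052, 0.998, -0.027], [-0.44, -0.001, -0.898]]
wrist_force: [0.7, -0.2, -1.3]
finger_gap: 0.0001
finger_force: 0.0
```

Request:
play_rows([
  [[1,0.01,0,0,0,0,0],[1,0.02,0,-0.01,0,0,0],[1,0.02,0,-0.015,0,0,0],[1,0.02,0,-0.015,0,0,0],[1,0.02,0,-0.015,0,0,0],[1,0.02,0,-0.015,0,0,0],[1,0.01,0,-0.005,0,0,0],[1,0,0,0,0,0,0],[1,0,0,0,0,0,0],[1,0,0,0,0,0,0]],
])

```text
time_s: 20.5
eef_pos: [0.4421, -0.2678, 0.291]
orientation: [[-0.897, 0.058, 0.438], [0.052, 0.998, -0.025], [-0.438, 0.0, -0.899]]
wrist_force: [0.5, 0.4, 0.3]
finger_gap: 0.0004
finger_force: 0.0
```

```bash
python3 - <<'E'
from h import *
o=get_obs();print(o['eef_pos'],o['wrist_force'])
s=snap('scene');P=cloud(s);c=s['color'].max(-1)
m=(c<45)&(P[...,2]>.15)&(P[...,2]<.25)&(P[...,0]>.45)&(P[...,0]<.75)&(P[...,1]<-.15)&(P[...,1]>-.45)
X=P[m];print('cap',len(X),np.percentile(X,[1,99],axis=0))
r=lambda im,x,y,w,h,k:cv2.resize(im[y:y+h,x:x+w],None,fx=k,fy=k,interpolation=cv2.INTER_CUBIC)
cv2.imwrite('pics/c6.png',r(s['color'],270,240,220,200,3)[:,:,::-1])
E
```

```text
[ 0.44205958 -0.26780922  0.29102813] [0.50492716 0.4020823  0.27935284]
cap 230 [[ 0.60199417 -0.29618554  0.17826082]
 [ 0.63040858 -0.26528228  0.21246988]]
```

View pics/c6.png

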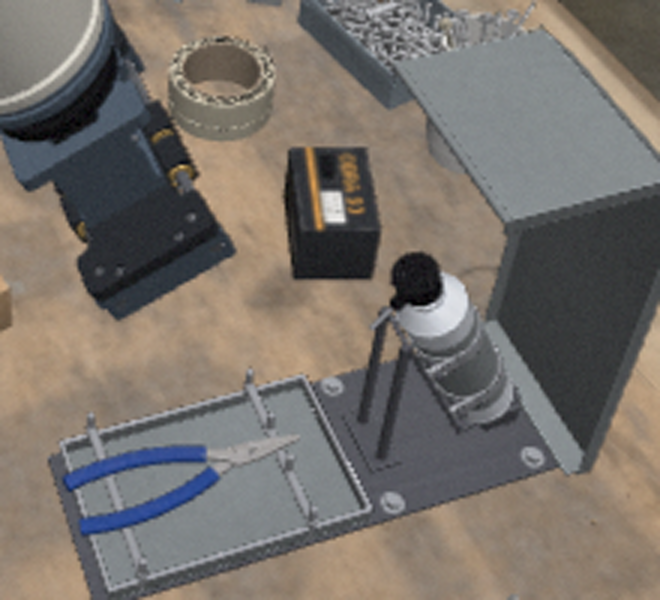

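The pliers lie across both rails with the nose between the pins at (275, 445). The cap at (415, 278) is back up, and the box and tape haven't moved. I'm handing in.

```bash
python3 -c "
from rig import workorder
print(workorder.hand_in())"
```

```text
the job is handed in; nothing more can be done
None
```

The job is handed in at about 21 s: the pliers lie on both rails with the nose between the pins and the pivot within about 1 mm of the spray spot, and the cap was then pressed once to its stop (about 20 N) and sprang back, with the box and tape roll not moved; no verdict was returned.

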